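# Index the turntable one stop past its spring plunger

## Task

Turn the cast-iron turntable on to its next stop, anticlockwise as seen from above: press the brass spring plunger at its rim down with a fingertip and keep it down while you push the turning peg beside it, so that the notched rim slides past the plunger, then let the plunger go and push on until it springs up into the next notch and locks the table. Do it smoothly, so that the movement plate lying on the turntable keeps its place on the cork, and leave the mallet, the tin case and the gilt spandrel where they are.

Things in the scene. Friction and masses are not known exactly. Their poses are not given: they have to be found in the camera images.
- table_centre (a point): Centre of the turntable's top face, on its vertical axis, 60 mm above the work surface. The turntable is a dark cast-iron disc of 240 mm diameter on a fixed base (it cannot slide or lift); its rim is 8 mm thick and has eight notches, 45 degrees apart, each 12 mm wide and 11 mm deep. A cork pad of 136 mm diameter and 6 mm thickness lies at its middle, with the movement plate on it.
- plunger_head (a point): Centre of the top of the spring plunger's round brass thumb head, 34 mm in diameter and 5 mm thick, on a fixed barrel just outside the rim: its centre is 133 mm from the turntable's axis, its top 80 mm above the work surface (20 mm above the rim's top) when up, and it overhangs the rim by 4 mm. Below it a steel tongue, 8 mm wide, stands in the rim's notch on the line from the turntable's axis to the head's centre, and locks the table. The point moves with the head.
- plunger (a joint): How far the plunger is pressed down, in m: 0 up, 0.014 at its stop (the head's top is then still 6 mm above the rim's top). From 0.007 on the tongue is below the rim and the table is free. The spring pushes up with about 4 N at the top and 9 N at the stop. Let go between two notches it rises to 0.007, bears lightly on the rim's underside, and springs up to 0 when a notch comes over it.
- turntable (a joint): Angle of the turntable in rad, 0 at the start (locked), growing anticlockwise as seen from above; the next stop is at 0.785. A locked table has up to 0.02 rad of play. It turns with slight friction (2 to 4 N at a peg) and does not run on.
- turning_peg (a point): Top of the turning peg nearest to the plunger, at the start: an upright steel peg, 10 mm in diameter and 30 mm tall, standing on the turntable 108 mm from its axis, its top 90 mm above the work surface. At the start it stands 0.14 rad (15 mm) anticlockwise of the plunger, and passes 3 mm inside the plunger's head. The point turns with the table. Seven like pegs stand on the same circle, 45 degrees apart.
- movement_plate: Loose rectangular brass clock plate, 110 x 88 x 3 mm, with four upright pillars 24 mm tall near its corners, lying on the turntable's cork pad. Origin at the centre of its underside, z up.
- spandrel: Loose gilt corner ornament, L-shaped, 75 x 75 mm and 10 mm tall, lying on the work surface. Origin at the centre of its underside.
- tweezers_case: Loose tin tweezers case with a dark horn grip on its lid, 142 x 39 x 21 mm, long along its x. Origin at the centre of its underside.
- mallet: Loose small oak mallet: head 50 x 85 x 52 mm, round handle of 18 mm diameter running along its +x to 185 mm from the origin, which is at the centre of the head's underside.
There are look-alikes about, which are no part of the job. What is meant by the movement_plate is not green or pink, and is the smaller of those in its own colour.

How it is judged:
By the outcome, as a careful person would: the job done as asked, in the order asked, and still so for the second after the job is handed in, with the robot touching nothing.
It also fails if it takes over 38 s, if anything falls off the work surface, if the arm or the gripper's body presses on something with over 40 N, if the wrist force passes 120 N, or if a joint passes its speed limit or range.

## Robot

A 6-joint arm with a two-finger parallel gripper is mounted at the origin on the work surface. World frame = base frame: x ahead of the robot, y to its left, z up, the work surface at z = 0. Lengths are in mm, angles in degrees, forces in N, time in s.
With the tool pointing down it reaches from about 300 to 850 mm from the base axis. Payload 4.2 kg.
Tool frame: the origin (TCP) lies midway between the tips of the shut fingers; the grasp point (between the pads) lies 19 mm behind it (bot.hold_point_z is the distance from the TCP to the grasp point, in mm); y points along the fingers, z is the direction in which the jaws open and shut, and the axes are right-handed (so a half turn about y gives the same grasp; the last joint's range is limited). The gripper opens to 91 mm and grips with 3 to 60 N. Pads are 32 mm wide; open, the fingers measure 118 mm over their backs; the gripper's body (76 mm by 178 mm) begins 60 mm behind the grasp point.
Start: joints at [68.468, 18.312, 89.639, -0, 72.044, -1.146], TCP at [200.299, 539.002, 213.976] pointing down, gripper open.
Joint ranges: [-177.97, 177.97], [-48.28, 115.42], [12.27, 149.76], [-77.06, 257.06], [2.81, 150.46], [-146.56, 146.56]. Speed limits (degrees/s): [147.25, 147.25, 180, 180, 180, 180].

## Interface

Orientations are given as a 3x3 rotation matrix whose columns are the frame's x, y, z axes.
In Python, from bench import bot gives the robot as it stands.
- The arm moves only by the tool play_rows, never from a script. Its argument "plan" is a list of rows, each an object with "offset": the shift along the tool's x, y, z in m, a list of three; "roll": the turn about the tool's y in rad; "gripper": the closure, from 0 (fully open) to 1 (shut). In form: [{"offset": [x, y, z], "roll": roll, "gripper": gripper}, ...]. A call has 1 to 20 rows; each row is the pose to reach, as a shift and turn from the pose commanded when the call began, along the tool's axes at that moment; what a row does not reach only later rows make up. A row lasts 1/12 s, in which the tool goes at most 41.7 mm and 7.16 degrees, less where a joint would pass 70% of its speed; a pose out of reach is approached as far as the arm can. A call with a gripper value outside its range is refused whole. The fingers move at their own pace and stop on an object; "force" is the grip in N (left out, the last holds). Time passes only in rows, so rows that repeat a pose let the fingers close. It gives the time, the measured TCP pose, the force and the opening at its end, in the units of the state.
- bot.get_state(): the state, without advancing time (a new reading comes with each control period).
- bot.camera(name): name is "scene" or "side" or "wrist"; returns (picture, depth): 480x640x3 uint8, blue, green, red; 480x640 float32, mm along the optical axis (not along the pixel's ray), 0 where there is no reading.
- bot.camera_params(name): a dict with "fx", "fy", "cx", "cy" (pixels), "R" (3x3) and "t" (3): a world point X has camera coordinates R X + t; the wrist camera has in their place "T_tool_cam" (4x4, takes a point from camera to tool coordinates, whose origin is the TCP and whose axes are the tool frame's). Camera axes: x right, y down, z forward; pixel columns grow to the right and rows downward; lengths in mm; the calibration is good to about 2 mm. A picture is of the moment at which its call begins: read the wrist's pose just before it. camera_params takes no time and is no camera call.
- bot.sign_off(): hands the job in, once; it reports no verdict.
The state is a dict: "time_s": time; "qpos": joint angles; "joint_vel": joint speeds; "joint_torque": joint torques, N m; "position": TCP position; "tool_rot": TCP orientation; "ft_force": force on the tool from outside, world axes, zero at the start; "wrist_torque": the same for the moment, N m; "gripper_width": opening from 0.0 (shut) to 1.0 (fully open).
Only numpy, scipy, OpenCV 4.12 (cv2) and the standard library are available. Lean on these libraries where they do the work, as an engineer would, in place of code of your own. Each camera call takes 0.05 s, during which the arm holds its last target.

## Working session

There is one attempt and no reset: what is moved stays moved. The work goes in short steps, Python scripts to look and compute and a tool call to move; the robot and the scene stay as the last step left them, time stands still between calls to the robot, and variables do not carry over. Pictures are saved under pics/ and viewed, and the job is handed in when it is done.

Besides the shell and the picture viewer there is one more tool, called after "Request:" in YAML: its name, and indented under it one key for each argument. play_rows: Moves the arm, as the interface text tells. Its arguments: {"type":"object","properties":{"plan":{"type":"array","items":{"type":"object","properties":{"offset":{"type":"array","items":{"type":"number"}},"roll":{"type":"number"},"gripper":{"type":"number"}}}},"force":{"type":"number"}},"required":["plan"]}

```bash
mkdir -p pics; ls; python3 - <<'E'
from bench import bot
import cv2,numpy as np
s=bot.get_state(); print(s)
for n in ("scene","side"):
    p,d=bot.camera(n); cv2.imwrite(f"pics/{n}0.png",p); np.save(f"{n}0.npy",d); print(n,bot.camera_params(n))
print(bot.camera_params("wrist"))
E
```

```text
pics
{'time_s': 0.0, 'qpos': array([ 6.84684119e+01,  1.83519394e+01,  8.97054771e+01, -1.36160829e-03,
        7.20426443e+01, -1.14587939e+00]), 'joint_vel': array([ 0.04460641,  0.01311601, -0.03394621,  0.08803922,  0.00379652,
       -0.03448188]), 'joint_torque': array([-5.98198258e-04, -4.12473571e+01, -2.31975174e+01,  7.27832504e-02,
        4.60175006e-02, -1.29155715e-04]), 'position': array([200.12022015, 538.52781887, 213.12357312]), 'tool_rot': array([[ 9.37371460e-01, -6.19919970e-04,  3.48330822e-01],
       [-3.48331373e-01, -1.63281446e-03,  9.37370038e-01],
       [-1.23348024e-05, -9.99998475e-01, -1.74649125e-03]]), 'ft_force': array([0.25975223, 0.02311314, 0.89912009]), 'wrist_torque': array([-0.01580483, -0.00723989,  0.03217164]), 'gripper_width': 0.9981765699644967}
scene {'fx': 521.98464598331, 'fy': 521.98464598331, 'cx': 317.8090123099656, 'cy': 229.2026101680488, 'R': array([[-0.64797765,  0.76165147, -0.00346438],
       [ 0.64006339,  0.54205946, -0.54450932],
       [-0.41284843, -0.35504729, -0.83874763]]), 't': array([ 329.42930083, -262.00919836, 1241.01012264])}
side {'fx': 461.59946267149894, 'fy': 461.59946267149894, 'cx': 316.6067422737736, 'cy': 245.00444757478914, 'R': array([[ 9.85463437e-01, -1.69887226e-01,  3.79784695e-04],
       [-1.24628905e-01, -7.24449470e-01, -6.77967994e-01],
       [ 1.15453237e-01,  6.68065338e-01, -7.35091324e-01]]), 't': array([-463.54625195,   99.05715863, 1196.16392547])}
{'fx': 362.0732522984469, 'fy': 362.0732522984469, 'cx': 324.04799552603833, 'cy': 243.24244871611967, 'T_tool_cam': array([[ 1.60495850e-04,  9.58637879e-01,  2.84628515e-01,
        -8.04997656e+01],
       [ 1.95220516e-03, -2.84628276e-01,  9.58635975e-01,
        -1.70622164e+02],
       [ 9.99998082e-01,  4.01796159e-04, -1.91713947e-03,
         6.71873113e-02],
       [ 0.00000000e+00,  0.00000000e+00,  0.00000000e+00,
         1.00000000e+00]])}
```

View pics/scene0.png

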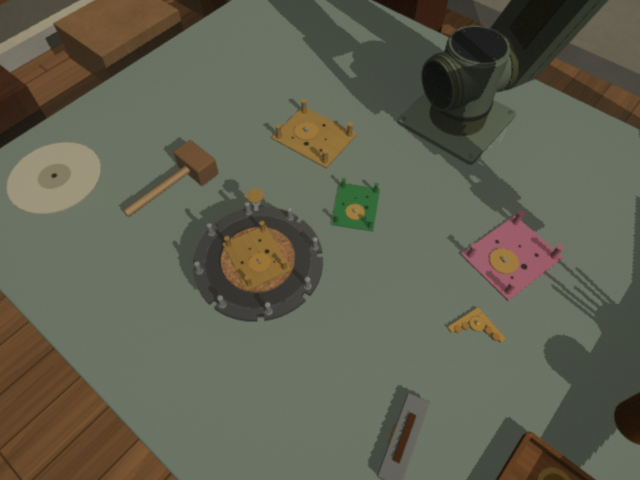

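View pics/side0.png

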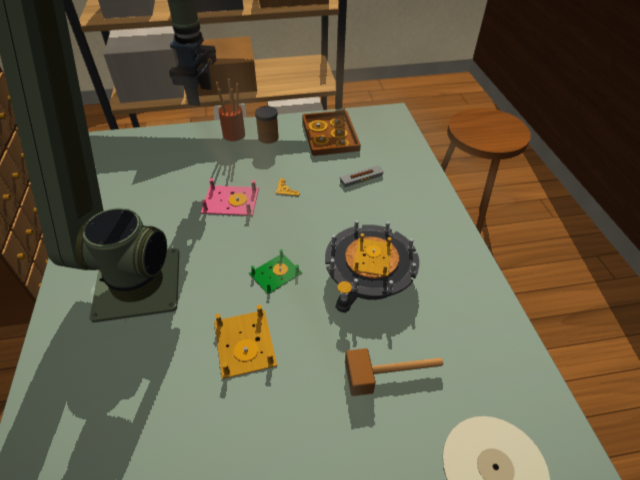

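The brass head is at scene (256,196) and side (345,288), and the turntable centre is near scene (258,260). There are four candidates for the movement plate: brass on the turntable (258,258), a larger brass one (314,135), green (356,206) and pink (511,257). By the description it is the brass one on the cork. Next I take close crops and measure.

```bash
cat > h.py <<'E'
import numpy as np,cv2
from bench import bot
def ray(n,uv,z):
    c=bot.camera_params(n);R=c["R"];t=c["t"]
    d=R.T@np.array([(uv[0]-c["cx"])/c["fx"],(uv[1]-c["cy"])/c["fy"],1.]);o=-R.T@t
    return o+d*(z-o[2])/d[2]
def proj(n,X):
    c=bot.camera_params(n);p=c["R"]@np.array(X,float)+c["t"]
    return np.array([c["fx"]*p[0]/p[2]+c["cx"],c["fy"]*p[1]/p[2]+c["cy"]])
def tri(uv1,uv2):
    A=[];b=[]
    for n,uv in(("scene",uv1),("side",uv2)):
        c=bot.camera_params(n);R=c["R"];t=c["t"]
        for k,(f,cc) in enumerate(((c["fx"],c["cx"]),(c["fy"],c["cy"]))):
            m=(uv[k]-cc)/f; A.append(R[k]-m*R[2]); b.append(m*t[2]-t[k])
    return np.linalg.lstsq(np.array(A),np.array(b),rcond=None)[0]
E
python3 - <<'E'
import cv2,numpy as np
for n,(x,y,w,h) in {"scene":(180,175,160,150),"side":(315,215,120,110)}.items():
    p=cv2.imread(f"pics/{n}0.png"); c=p[y:y+h,x:x+w]
    c=cv2.convertScaleAbs(c,alpha=1.6,beta=15)
    cv2.imwrite(f"pics/{n}0c.png",cv2.resize(c,None,fx=5 if n=="scene" else 5,fy=5 if n=="side" else 4 if 0 else 5,interpolation=cv2.INTER_CUBIC)[:600,:800])
    hsv=cv2.cvtColor(p,cv2.COLOR_BGR2HSV)
    u,v=(256,196) if n=="scene" else (345,288)
    print(n,hsv[v-3:v+4:3,u-6:u+7:3].tolist())
E
```

```text
scene [[[19, 154, 137], [19, 152, 141], [19, 155, 138], [19, 152, 139], [19, 141, 136]], [[19, 153, 137], [19, 151, 140], [19, 151, 140], [19, 153, 140], [19, 145, 135]], [[19, 154, 136], [19, 152, 141], [19, 152, 139], [19, 151, 140], [21, 94, 95]]]
side [[[20, 209, 195], [20, 212, 194], [20, 211, 197], [20, 211, 196], [17, 133, 132]], [[20, 209, 194], [20, 212, 196], [20, 212, 198], [20, 213, 192], [18, 174, 145]], [[20, 131, 105], [19, 207, 182], [19, 211, 190], [19, 212, 165], [14, 65, 43]]]
```

View pics/scene0c.png

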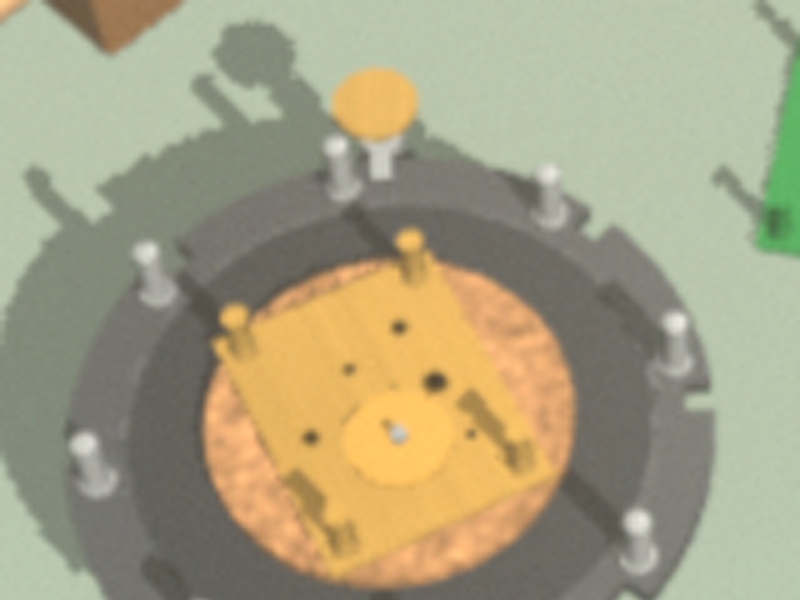

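View pics/side0c.png

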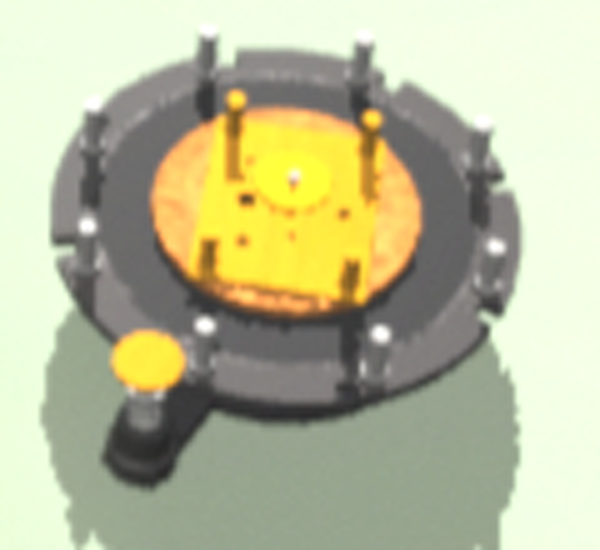

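```bash
python3 - <<'E'
from h import *
from scipy.optimize import least_squares
sc=[(337,146),(548,174),(675,322),(638,520),(85,443),(147,251)]
si=[(205,326),(380,334),(495,246),(482,124),(364,41),(208,35),(93,105),(88,228)]
def cent(n,box):
    p=cv2.imread(f"pics/{n}0.png");x,y,w,h=box
    m=cv2.inRange(cv2.cvtColor(p,cv2.COLOR_BGR2HSV),(14,110,100),(26,255,255))[y:y+h,x:x+w]
    k,l,st,c=cv2.connectedComponentsWithStats(m);i=1+np.argmax(st[1:,4]);print(n,st[i]);return c[i]+[x,y]
a=cent("scene",(240,182,30,24));b=cent("side",(330,275,25,24))
print(a,b,ray("scene",a,80),ray("side",b,80),tri(a,b))
for n,l,o in(("scene",sc,(180,175)),("side",si,(315,215))):
    P=np.array([ray(n,(u/5+o[0],v/5+o[1]),90)[:2] for u,v in l])
    r=least_squares(lambda q:np.hypot(*(P-q).T)-108,P.mean(0))
    print(n,r.x,r.fun.round(1)); h=ray(n,a if n=="scene" else b,80)[:2]
    print(P.round(1).tolist(),np.hypot(*(h-r.x)), np.degrees(np.arctan2(*(h-r.x)[::-1])),np.degrees(np.arctan2(*(P-r.x).T[::-1])))
E
```

```text
scene [  7   7  16  14 183]
side [  7   6  15  12 148]
[254.61202186 195.35519126] [344.09459459 286.61486486] [ 509.95983799 -160.50002035   80.        ] [ 508.36673954 -161.02803693   80.        ] [ 509.03045406 -160.76763514   79.21871754]
scene [602.74915533 -63.59780244] [-0.2 -0.3 -0.1 -0.4 -0.7  0. ]
[[538.7, -150.3], [496.3, -80.1], [515.3, -0.4], [585.3, 42.5], [689.1, -127.3], [618.6, -170.5]] 134.16369571464003 -133.75790489761542 [-126.46479688 -171.20424748  144.13575284   99.31513961  -36.42508444
  -81.5376946 ]
side [600.85008378 -68.289991  ] [-1.2 -1.6 -0.9 -0.4 -1.2 -2.3  0.1 -1.1]
[[538.0, -154.6], [618.0, -173.3], [688.2, -130.3], [707.0, -50.8], [664.1, 17.7], [584.0, 36.1], [514.0, -4.0], [495.4, -85.4]] 130.97142484366884 -134.92121146073092 [-126.05814042  -80.70982081  -35.37761971    9.3600242    53.66399579
   99.19008172  143.47388734 -170.77956571]
```

Request:
play_rows:
  plan:
    - {"offset": [0.006, 0, -0.006], "roll": 0.02, "gripper": 1}
    - {"offset": [0.018, 0.001, -0.018], "roll": 0.07, "gripper": 1}
    - {"offset": [0.036, 0.002, -0.036], "roll": 0.14, "gripper": 1}
    - {"offset": [0.058, 0.004, -0.058], "roll": 0.22, "gripper": 1}
    - {"offset": [0.08, 0.005, -0.08], "roll": 0.3, "gripper": 1}
    - {"offset": [0.104, 0.007, -0.104], "roll": 0.39, "gripper": 1}
    - {"offset": [0.128, 0.008, -0.128], "roll": 0.48, "gripper": 1}
    - {"offset": [0.152, 0.01, -0.152], "roll": 0.57, "gripper": 1}
    - {"offset": [0.176, 0.011, -0.176], "roll": 0.66, "gripper": 1}
    - {"offset": [0.2, 0.013, -0.2], "roll": 0.75, "gripper": 1}
    - {"offset": [0.224, 0.014, -0.224], "roll": 0.84, "gripper": 1}
    - {"offset": [0.244, 0.016, -0.244], "roll": 0.92, "gripper": 1}
    - {"offset": [0.258, 0.017, -0.258], "roll": 0.97, "gripper": 1}
    - {"offset": [0.266, 0.017, -0.267], "roll": 1.0, "gripper": 1}

```text
time_s: 1.27
position: [356.7, 193.4, 196.7]
tool_rot: [[0.208, -0.0, 0.978], [-0.978, -0.001, 0.208], [0.001, -1.0, -0.001]]
ft_force: [-0.2, 0.2, -0.7]
gripper_width: 0.021
```

```bash
cat >> h.py <<'E'
def off(target,ang):
    s=bot.get_state();R=s["tool_rot"];a=np.arctan2(R[1,0],R[0,0])
    x=np.array([np.cos(a),np.sin(a),0]);z=np.array([-x[1],x[0],0]);d=np.array(target)-s["position"]
    print("t",s["time_s"],"pos",s["position"].round(1),"ang",np.degrees(a).round(2),"F",s["ft_force"].round(2),"w",round(s["gripper_width"],3))
    print("offset mm x,y,z",(d@x).round(1),-d[2].round(1),(d@z).round(1),"roll",-((np.radians(ang)-a+np.pi)%(2*np.pi)-np.pi))
E
python3 -c "
from h import *
off((512.1,-146.9,180),-134.3)"
```

```text
t 1.2667 pos [356.7 193.4 196.7] ang -77.99 F [-0.23  0.15 -0.72] w 0.021
offset mm x,y,z 365.2 16.7 81.1 roll 0.9827949023050189
```

Request:
play_rows:
  plan:
    - {"offset": [0.008, 0, 0.002], "roll": 0.02, "gripper": 1}
    - {"offset": [0.026, 0.001, 0.006], "roll": 0.07, "gripper": 1}
    - {"offset": [0.052, 0.002, 0.012], "roll": 0.14, "gripper": 1}
    - {"offset": [0.084, 0.004, 0.019], "roll": 0.22, "gripper": 1}
    - {"offset": [0.116, 0.005, 0.026], "roll": 0.31, "gripper": 1}
    - {"offset": [0.15, 0.007, 0.033], "roll": 0.4, "gripper": 1}
    - {"offset": [0.184, 0.008, 0.041], "roll": 0.49, "gripper": 1}
    - {"offset": [0.218, 0.01, 0.048], "roll": 0.58, "gripper": 1}
    - {"offset": [0.252, 0.011, 0.056], "roll": 0.67, "gripper": 1}
    - {"offset": [0.286, 0.013, 0.063], "roll": 0.76, "gripper": 1}
    - {"offset": [0.316, 0.014, 0.07], "roll": 0.84, "gripper": 1}
    - {"offset": [0.34, 0.015, 0.075], "roll": 0.91, "gripper": 1}
    - {"offset": [0.356, 0.016, 0.079], "roll": 0.96, "gripper": 1}
    - {"offset": [0.365, 0.016, 0.081], "roll": 0.983, "gripper": 1}
    - {"offset": [0.365, 0.016, 0.081], "roll": 0.983, "gripper": 1}
    - {"offset": [0.365, 0.016, 0.081], "roll": 0.983, "gripper": 1}

```text
time_s: 2.6
position: [513.2, -142.7, 180.7]
tool_rot: [[-0.694, -0.001, 0.72], [-0.72, 0.001, -0.694], [0.0, -1.0, -0.001]]
ft_force: [-0.7, 0.4, 0.4]
gripper_width: 0.003
```

```bash
python3 - <<'E'
from h import *
off((512.1,-146.9,180),-134.3)
s=bot.get_state();p,d=bot.camera("wrist");cv2.imwrite("pics/w1.png",p);np.savez("w1.npz",pos=s["position"],R=s["tool_rot"],d=d)
E
```

```text
t 2.6 pos [ 513.2 -142.7  180.7] ang -133.97 F [-0.68  0.42  0.41] w 0.003
offset mm x,y,z 3.7 0.7 2.1 roll 0.005756399503400456
```

View pics/w1.png

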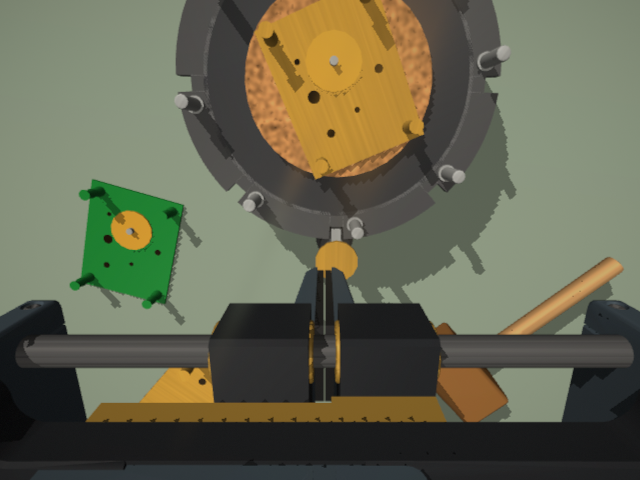

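```bash
cat >> h.py <<'E'
def wray(uv,z,pos,R):
    c=bot.camera_params("wrist");T=c["T_tool_cam"]
    d=np.array([(uv[0]-c["cx"])/c["fx"],(uv[1]-c["cy"])/c["fy"],1.])
    o=pos+R@T[:3,3];d=R@(T[:3,:3]@d);return o+d*(z-o[2])/d[2]
def wproj(X,pos,R):
    c=bot.camera_params("wrist");T=c["T_tool_cam"]
    q=T[:3,:3].T@(R.T@(np.array(X,float)-pos)-T[:3,3]);return np.array([c["fx"]*q[0]/q[2]+c["cx"],c["fy"]*q[1]/q[2]+c["cy"],q[2]])
E
python3 - <<'E'
from h import *
from scipy.optimize import least_squares
f=np.load("w1.npz");pos,R,d=f["pos"],f["R"],f["d"]
print("tcp px",wproj(pos,pos,R),wproj(pos+R@[16,0,0],pos,R),wproj(pos+R@[-16,0,0],pos,R))
p=cv2.imread("pics/w1.png")
m=cv2.inRange(cv2.cvtColor(p,cv2.COLOR_BGR2HSV),(14,110,70),(26,255,255));m[:238]=0;m[285:]=0;m[:,:310]=0;m[:,365:]=0
ys,xs=np.nonzero(m);print(xs.min(),xs.max(),ys.min(),ys.max())
h=wray(((xs.min()+xs.max())/2,ys.min()+(xs.max()-xs.min())/2),80,pos,R);print("head",h)
px=[(357,226),(252,202),(181,101),(459,176),(503,52)]
P=np.array([wray(u,90,pos,R)[:2] for u in px]);print(P.round(1).tolist())
r=least_squares(lambda q:np.hypot(*(P-q).T)-108,(602,-65));print(r.x,r.fun,np.degrees(np.arctan2(*(h[:2]-r.x)[::-1])),np.hypot(*(h[:2]-r.x)),np.degrees(np.arctan2(*(P-r.x).T[::-1])))
t=wray((335,234),60,pos,R);print("tongue",t)
c=cv2.convertScaleAbs(p[200:330,240:430],alpha=2.0,beta=20);cv2.imwrite("pics/w1c.png",cv2.resize(c,None,fx=4,fy=4,interpolation=cv2.INTER_CUBIC))
E
```

```text
tcp px [323.63147356 298.64714687 186.49768968] [323.64622541 326.38735007 191.05921033] [323.615982   269.51593372 181.93616903]
315 357 241 279
head [ 509.25660017 -160.78769879   80.        ]
[[542.2, -148.3], [499.3, -81.9], [515.4, -1.9], [619.3, -171.7], [689.2, -128.3]]
[605.30709767 -62.40645484] [-1.42817686 -0.20596532  0.38189505  2.21484716 -1.28894228] -134.31320093093294 137.49388070481925 [-126.33849963 -169.58426031  146.08548162  -82.69054484  -38.14331791]
tongue [ 521.23295346 -147.85769367   60.        ]
```

View pics/w1c.png

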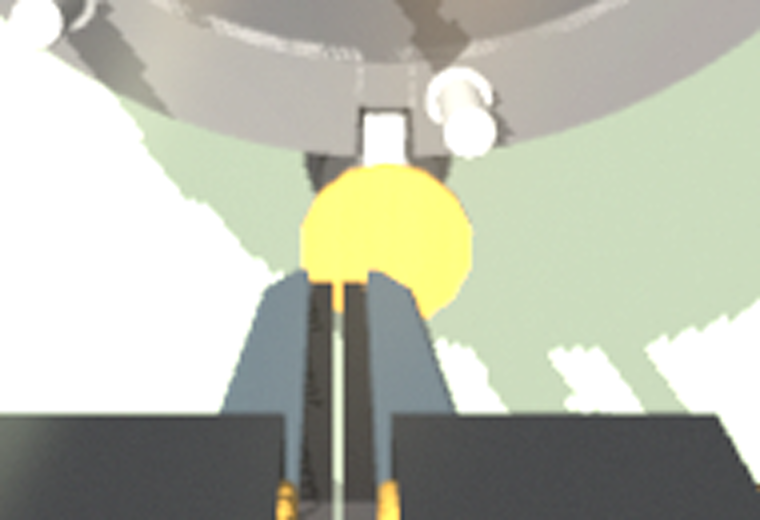

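The peg top is at wrist pixel (357,232); my first pick of (357,226) was too high. The fingertips taper, so I work out their profile and refit.

```bash
python3 - <<'E'
from h import *
from scipy.optimize import least_squares
f=np.load("w1.npz");pos,R,d=f["pos"],f["R"],f["d"]
for h in (0,3,6,10,15,20,25): print(h,wproj(pos+R@[-16,-h,0],pos,R).round(1), 362/wproj(pos+R@[-16,-h,0],pos,R)[2])
h=np.array([509.2,-160.8])
px=[(357,232.5),(249,205),(181,101),(459,177),(504,52)]
P=np.array([wray(u,90,pos,R)[:2] for u in px]);print(P.round(1).tolist())
r=least_squares(lambda q:np.hypot(*(P-q).T)-108,(602,-65));print(r.x,r.fun,np.degrees(np.arctan2(*(h[:2]-r.x)[::-1])),np.hypot(*(h[:2]-r.x)),np.degrees(np.arctan2(*(P-r.x).T[::-1])))
print("tongue inner edge",wray((336,228),60,pos,R))
E
```

```text
0 [323.6 269.5 181.9] 1.9897088188992866
3 [323.6 271.7 179.1] 2.0216610945786786
6 [323.6 273.9 176.2] 2.054656347664661
10 [323.6 277.  172.4] 2.1003626549235053
15 [323.6 281.  167.6] 2.1604369310275944
20 [323.6 285.3 162.8] 2.224048862579702
25 [323.6 289.8 158. ] 2.2915204179314146
[[538.8, -151.9], [496.1, -81.9], [515.4, -1.9], [618.9, -172.3], [689.7, -128.8]]
[602.782308  -65.1920546] [-0.20461874 -0.01010307 -0.09495784  0.29881044 -0.31325921] -134.38656438771253 133.7853788468696 [-126.41930218 -171.11195823  144.10961518  -81.44469259  -36.18280947]
tongue inner edge [ 525.37366421 -144.6965884    60.        ]
```

```bash
cat >> h.py <<'E'
C=np.array([602.5,-65.3]);A0=-134.35
def pose(phi,rho=121,z=100):
    a=np.radians(A0+phi);return (*(C+rho*np.array([np.cos(a),np.sin(a)])),z)
def at():
    s=bot.get_state();R=s["tool_rot"];d=s["position"][:2]-C
    print("t",round(s["time_s"],2),"phi",(np.degrees(np.arctan2(d[1],d[0]))-A0).round(2),"rho",np.hypot(*d).round(2),"z",s["position"][2].round(2),"angphi",(np.degrees(np.arctan2(R[1,0],R[0,0]))-A0).round(2),"F",s["ft_force"].round(2),"w mm",round(91*s["gripper_width"],2))
E
python3 -c "
from h import *
at();off(pose(-3.5),A0-3.5)"
```

```text
t 2.65 phi -4.92 rho 118.06 z 180.83 angphi 0.42 F [-0.42  0.17  1.02] w mm 0.52
t 2.65 pos [ 513.  -142.3  180.8] ang -133.93 F [-0.42  0.17  1.02] w 0.006
offset mm x,y,z 3.2 80.8 2.7 roll 0.06833762221454309
```

Request:
play_rows:
  plan:
    - {"offset": [0.001, 0.004, 0.001], "roll": 0.02, "gripper": 0.912}
    - {"offset": [0.002, 0.012, 0.002], "roll": 0.05, "gripper": 0.912}
    - {"offset": [0.0032, 0.022, 0.0027], "roll": 0.068, "gripper": 0.912}
    - {"offset": [0.0032, 0.034, 0.0027], "roll": 0.068, "gripper": 0.912}
    - {"offset": [0.0032, 0.046, 0.0027], "roll": 0.068, "gripper": 0.912}
    - {"offset": [0.0032, 0.058, 0.0027], "roll": 0.068, "gripper": 0.912}
    - {"offset": [0.0032, 0.069, 0.0027], "roll": 0.068, "gripper": 0.912}
    - {"offset": [0.0032, 0.077, 0.0027], "roll": 0.068, "gripper": 0.912}
    - {"offset": [0.0032, 0.081, 0.0027], "roll": 0.068, "gripper": 0.912}
    - {"offset": [0.0032, 0.081, 0.0027], "roll": 0.068, "gripper": 0.912}
    - {"offset": [0.0032, 0.081, 0.0027], "roll": 0.068, "gripper": 0.912}

```text
time_s: 3.57
position: [513.5, -147.3, 100.0]
tool_rot: [[-0.742, 0.0, 0.671], [-0.671, 0.0, -0.742], [-0.0, -1.0, 0.0]]
ft_force: [-0.1, -0.6, 0.5]
gripper_width: 0.088
```

```bash
python3 - <<'E'
from h import *
at();off(pose(-3.5,121,69),A0-3.5)
s=bot.get_state();p,d=bot.camera("wrist");np.savez("w2.npz",pos=s["position"],R=s["tool_rot"],d=d)
c=cv2.convertScaleAbs(p[150:330,220:460],alpha=2.0,beta=20);cv2.imwrite("pics/w2c.png",cv2.resize(c,None,fx=3.3,fy=3.3,interpolation=cv2.INTER_CUBIC))
E
```

```text
t 3.57 phi -3.02 rho 121.02 z 100.02 angphi -3.54 F [-0.07 -0.55  0.53] w mm 7.98
t 3.5667 pos [ 513.5 -147.3  100. ] ang -137.89 F [-0.07 -0.55  0.53] w 0.088
offset mm x,y,z -0.0 31.0 -1.0 roll -0.000689538946810675
```

View pics/w2c.png

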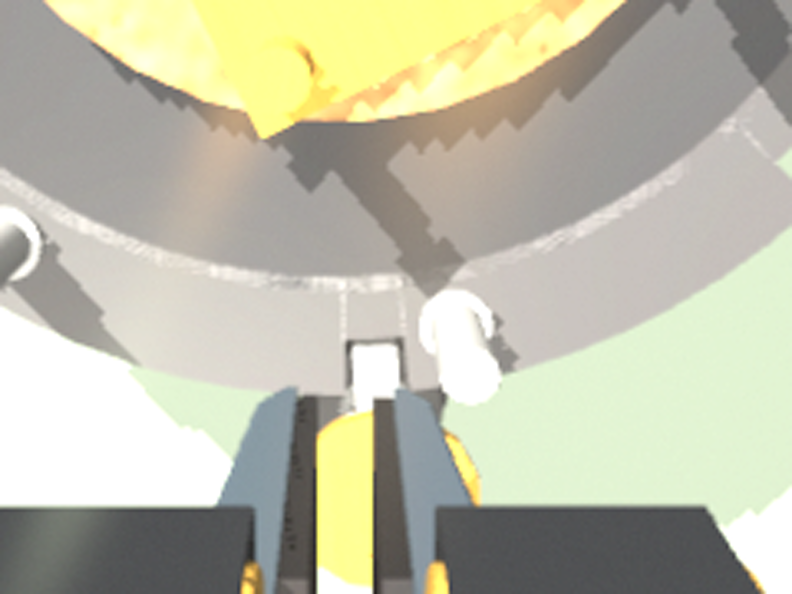

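```bash
python3 - <<'E'
from h import *
f=np.load("w2.npz");pos,R=f["pos"],f["R"]
X=wray((362.4,267),90,pos,R);print(X,R.T@(X-pos),np.hypot(*(X[:2]-C)),np.degrees(np.arctan2(*(X[:2]-C)[::-1]))-A0)
for h in (0,4,20): print(h,(wproj(pos+R@[-16,-h,0],pos,R)[:2]-[220,150])*3.3,(wproj(pos+R@[-16,-h,14],pos,R)[:2]-[220,150])*3.3)
E
```

```text
[ 537.39809003 -153.40493823   90.        ] [-13.63614466  10.0267333   20.61062022] 109.54788369469945 7.8888122579402165
0 [341.84972699 394.51841325] [433.78280503 394.44872298]
4 [341.86361652 404.03507165] [435.77557608 403.96267547]
20 [341.9257184  446.58528481] [444.68538356 446.50016875]
```

Request:
play_rows:
  plan:
    - {"offset": [-0.001, 0.002, -0.001], "roll": 0, "gripper": 0.912}
    - {"offset": [-0.002, 0.006, -0.0015], "roll": 0, "gripper": 0.912}
    - {"offset": [-0.002, 0.01, -0.0015], "roll": 0, "gripper": 0.912}
    - {"offset": [-0.002, 0.014, -0.0015], "roll": 0, "gripper": 0.912}
    - {"offset": [-0.002, 0.017, -0.0015], "roll": 0, "gripper": 0.912}
    - {"offset": [-0.002, 0.02, -0.0015], "roll": 0, "gripper": 0.912}
    - {"offset": [-0.002, 0.0225, -0.0015], "roll": 0, "gripper": 0.912}
    - {"offset": [-0.002, 0.025, -0.0015], "roll": 0, "gripper": 0.912}
    - {"offset": [-0.002, 0.0275, -0.0015], "roll": 0, "gripper": 0.912}
    - {"offset": [-0.002, 0.0295, -0.0015], "roll": 0, "gripper": 0.912}
    - {"offset": [-0.002, 0.031, -0.0015], "roll": 0, "gripper": 0.912}
    - {"offset": [-0.002, 0.031, -0.0015], "roll": 0, "gripper": 0.912}
    - {"offset": [-0.002, 0.031, -0.0015], "roll": 0, "gripper": 0.912}

```text
time_s: 4.7
position: [513.7, -145.0, 69.7]
tool_rot: [[-0.742, -0.0, 0.67], [-0.67, 0.0, -0.742], [0.0, -1.0, -0.0]]
ft_force: [-2.2, 0.2, 7.5]
gripper_width: 0.088
```

```bash
cat >> h.py <<'E'
def path(phis,rho,z0z1,ang0=None):
    # offsets along the tool axes at the present measured pose, for rotating about C
    s=bot.get_state();R=s["tool_rot"];a=np.arctan2(R[1,0],R[0,0]);x=np.array([np.cos(a),np.sin(a)]);zz=np.array([-x[1],x[0]])
    for ph,z in zip(phis,z0z1):
        d=np.array(pose(ph,rho,z));q=d[:2]-s["position"][:2]
        print(round(float(ph),2),"x %.1f y %.1f z %.1f mm roll %.4f"%(q@x,s["position"][2]-z,q@zz,-(np.radians(A0+ph)-a)))
E
python3 - <<'E'
from h import *
at()
path(np.linspace(-3,6.5,20),119,[69]*20)
for n,(x,y,w,h) in {"scene":(220,170,80,60),"side":(315,235,80,75)}.items():
    p,d=bot.camera(n);c=cv2.convertScaleAbs(p[y:y+h,x:x+w],alpha=1.6,beta=15);cv2.imwrite(f"pics/{n}2.png",cv2.resize(c,None,fx=6,fy=6,interpolation=cv2.INTER_CUBIC))
E
```

```text
t 4.7 phi -3.75 rho 119.29 z 69.66 angphi -3.55 F [-2.24  0.25  7.49] w mm 7.96
-3.0 x -0.3 y 0.7 z 1.6 mm roll -0.0096
-2.5 x -0.3 y 0.7 z 2.6 mm roll -0.0183
-2.0 x -0.3 y 0.7 z 3.6 mm roll -0.0271
-1.5 x -0.4 y 0.7 z 4.7 mm roll -0.0358
-1.0 x -0.4 y 0.7 z 5.7 mm roll -0.0445
-0.5 x -0.5 y 0.7 z 6.7 mm roll -0.0533
0.0 x -0.5 y 0.7 z 7.8 mm roll -0.0620
0.5 x -0.6 y 0.7 z 8.8 mm roll -0.0707
1.0 x -0.7 y 0.7 z 9.9 mm roll -0.0794
1.5 x -0.8 y 0.7 z 10.9 mm roll -0.0882
2.0 x -0.9 y 0.7 z 11.9 mm roll -0.0969
2.5 x -1.0 y 0.7 z 13.0 mm roll -0.1056
3.0 x -1.1 y 0.7 z 14.0 mm roll -0.1143
3.5 x -1.2 y 0.7 z 15.0 mm roll -0.1231
4.0 x -1.3 y 0.7 z 16.1 mm roll -0.1318
4.5 x -1.5 y 0.7 z 17.1 mm roll -0.1405
5.0 x -1.6 y 0.7 z 18.1 mm roll -0.1492
5.5 x -1.8 y 0.7 z 19.1 mm roll -0.1580
6.0 x -1.9 y 0.7 z 20.2 mm roll -0.1667
6.5 x -2.1 y 0.7 z 21.2 mm roll -0.1754
```

View pics/scene2.png

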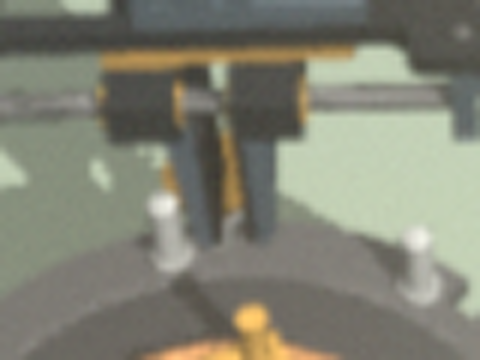

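View pics/side2.png

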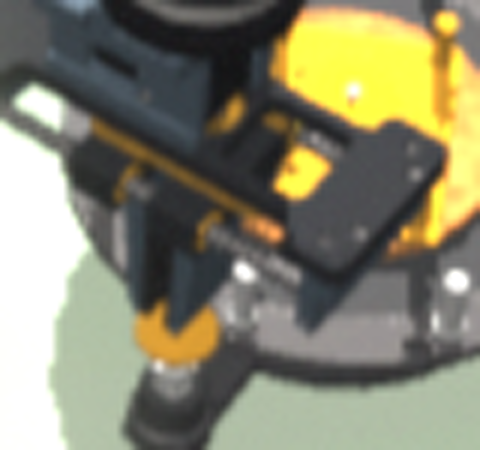

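Plunger is about 10 mm down (7.5 N, fits the spring), and the fingertips are clear of the peg. Next I push while holding it down.

Request:
play_rows:
  plan: "[{\"offset\": [-0.0002, 0.0005, 0.0006], \"roll\": -0.004, \"gripper\": 0.912}, {\"offset\": [-0.0003, 0.001, 0.0014], \"roll\": -0.009, \"gripper\": 0.912}, {\"offset\": [-0.0003, 0.001, 0.0022], \"roll\": -0.015, \"gripper\": 0.912}, {\"offset\": [-0.0003, 0.001, 0.0031], \"roll\": -0.023, \"gripper\": 0.912}, {\"offset\": [-0.0004, 0.001, 0.0041], \"roll\": -0.031, \"gripper\": 0.912}, {\"offset\": [-0.0004, 0.001, 0.0052], \"roll\": -0.04, \"gripper\": 0.912}, {\"offset\": [-0.0005, 0.001, 0.0064], \"roll\": -0.051, \"gripper\": 0.912}, {\"offset\": [-0.0005, 0.001, 0.0078], \"roll\": -0.062, \"gripper\": 0.912}, {\"offset\": [-0.0006, 0.001, 0.0092], \"roll\": -0.074, \"gripper\": 0.912}, {\"offset\": [-0.0008, 0.001, 0.0107], \"roll\": -0.086, \"gripper\": 0.912}, {\"offset\": [-0.0009, 0.001, 0.0122], \"roll\": -0.099, \"gripper\": 0.912}, {\"offset\": [-0.0011, 0.001, 0.0137], \"roll\": -0.112, \"gripper\": 0.912}, {\"offset\": [-0.0013, 0.001, 0.0151], \"roll\": -0.124, \"gripper\": 0.912}, {\"offset\": [-0.0014, 0.001, 0.0165], \"roll\": -0.136, \"gripper\": 0.912}, {\"offset\": [-0.0016, 0.001, 0.0178], \"roll\": -0.147, \"gripper\": 0.912}, {\"offset\": [-0.0017, 0.001, 0.0188], \"roll\": -0.155, \"gripper\": 0.912}, {\"offset\": [-0.0018, 0.001, 0.0196], \"roll\": -0.162, \"gripper\": 0.912}, {\"offset\": [-0.0019, 0.001, 0.02, 0.0][0:3], \"roll\": -0.165, \"gripper\": 0.912}]"

```text
play_rows: Invalid argument: plan='[{"offset": [-0.0002, 0.0005, 0.0006], "roll": -0.004, "gripper": 0.912}, {"offset": [-0.0003, 0.001, 0.0014], "roll": -0.009, "gripper": 0.912}, {"offset": [-0.0003, 0.001, 0.0022], "roll": -0.015, ...(1306 chars total, truncated) is not valid JSON
```

Request:
play_rows:
  plan:
    - {"offset": [-0.0002, 0.0005, 0.0006], "roll": -0.004, "gripper": 0.912}
    - {"offset": [-0.0003, 0.001, 0.0014], "roll": -0.009, "gripper": 0.912}
    - {"offset": [-0.0003, 0.001, 0.0022], "roll": -0.015, "gripper": 0.912}
    - {"offset": [-0.0003, 0.001, 0.0031], "roll": -0.023, "gripper": 0.912}
    - {"offset": [-0.0004, 0.001, 0.0041], "roll": -0.031, "gripper": 0.912}
    - {"offset": [-0.0004, 0.001, 0.0052], "roll": -0.04, "gripper": 0.912}
    - {"offset": [-0.0005, 0.001, 0.0064], "roll": -0.051, "gripper": 0.912}
    - {"offset": [-0.0005, 0.001, 0.0078], "roll": -0.062, "gripper": 0.912}
    - {"offset": [-0.0006, 0.001, 0.0092], "roll": -0.074, "gripper": 0.912}
    - {"offset": [-0.0008, 0.001, 0.0107], "roll": -0.086, "gripper": 0.912}
    - {"offset": [-0.0009, 0.001, 0.0122], "roll": -0.099, "gripper": 0.912}
    - {"offset": [-0.0011, 0.001, 0.0137], "roll": -0.112, "gripper": 0.912}
    - {"offset": [-0.0013, 0.001, 0.0151], "roll": -0.124, "gripper": 0.912}
    - {"offset": [-0.0014, 0.001, 0.0165], "roll": -0.136, "gripper": 0.912}
    - {"offset": [-0.0016, 0.001, 0.0178], "roll": -0.147, "gripper": 0.912}
    - {"offset": [-0.0017, 0.001, 0.0188], "roll": -0.155, "gripper": 0.912}
    - {"offset": [-0.0018, 0.001, 0.0196], "roll": -0.162, "gripper": 0.912}
    - {"offset": [-0.0019, 0.001, 0.02], "roll": -0.165, "gripper": 0.912}

```text
time_s: 6.3
position: [526.4, -157.1, 68.2]
tool_rot: [[-0.622, -0.005, 0.783], [-0.783, 0.003, -0.622], [0.001, -1.0, -0.006]]
ft_force: [-5.4, 3.2, 9.1]
gripper_width: 0.09
```

```bash
python3 - <<'E'
from h import *
at()
s=bot.get_state();p,d=bot.camera("wrist");np.savez("w3.npz",pos=s["position"],R=s["tool_rot"],d=d);cv2.imwrite("pics/w3.png",cv2.convertScaleAbs(p,alpha=2,beta=20))
E
```

```text
t 6.3 phi 4.7 rho 119.19 z 68.24 angphi 5.88 F [-5.42  3.17  9.06] w mm 8.23
```

View pics/w3.png

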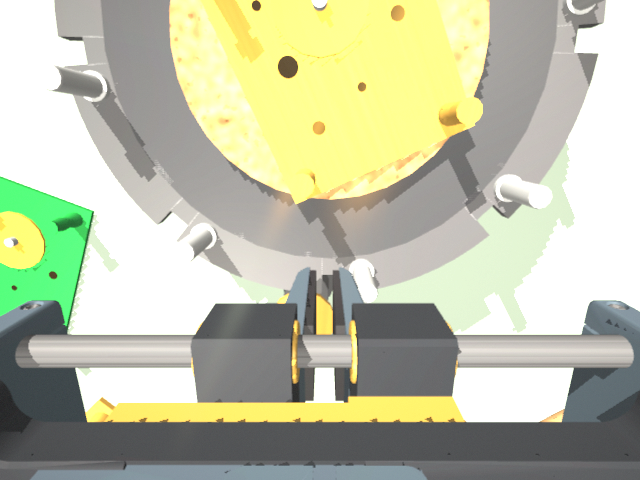

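```bash
cat >> h.py <<'E'
def tab(px,pos,R,orig=(-126.4,-171.1,144.1,-81.5,-36.3)):
    for u in px:
        X=wray(u,90,pos,R)[:2]-C;a=np.degrees(np.arctan2(X[1],X[0]))
        d=(a+126.4)%45; print(u,"r",np.hypot(*X).round(1),"ang",a.round(2),"turn mod45 deg",d.round(2),np.radians(d).round(4))
E
python3 - <<'E'
from h import *
f=np.load("w3.npz");tab([(544,196),(188,248),(51,78)],f["pos"],f["R"])
E
```

```text
(544, 196) r 108.3 ang -73.74 turn mod45 deg 7.66 0.1337
(188, 248) r 104.6 ang -164.03 turn mod45 deg 7.37 0.1287
(51, 78) r 107.0 ang 151.08 turn mod45 deg 7.48 0.1306
```

Table is at 0.13 rad (three pegs agree), so the notch is well past the tongue. I release the plunger by lifting to z≈78.

Request:
play_rows:
  plan:
    - {"offset": [0, -0.001, 0], "roll": 0, "gripper": 0.912}
    - {"offset": [0, -0.0025, 0], "roll": 0, "gripper": 0.912}
    - {"offset": [0, -0.004, 0], "roll": 0, "gripper": 0.912}
    - {"offset": [0, -0.0055, 0], "roll": 0, "gripper": 0.912}
    - {"offset": [0, -0.007, 0], "roll": 0, "gripper": 0.912}
    - {"offset": [0, -0.0085, 0], "roll": 0, "gripper": 0.912}
    - {"offset": [0, -0.0095, 0], "roll": 0, "gripper": 0.912}
    - {"offset": [0, -0.01, 0], "roll": 0, "gripper": 0.912}

```text
time_s: 7.02
position: [527.3, -157.9, 77.1]
tool_rot: [[-0.622, -0.003, 0.783], [-0.783, 0.001, -0.622], [0.001, -1.0, -0.004]]
ft_force: [-3.2, 3.1, -3.9]
gripper_width: 0.086
```

```bash
python3 - <<'E'
from h import *
at()
p,d=bot.camera("side");x,y,w,h=315,235,80,75
c=cv2.convertScaleAbs(p[y:y+h,x:x+w],alpha=1.6,beta=15);cv2.imwrite("pics/side3.png",cv2.resize(c,None,fx=6,fy=6,interpolation=cv2.INTER_CUBIC))
at()
ph=np.array([0.4,1,1.8,2.8,4,5.4,7,8.6,10.2,11.8,13.4,15,16.6,18.2,19.8,21.4,22.8,23.8,24.4,24.7])
s=bot.get_state();R=s["tool_rot"];d=s["position"][:2]-C
p0=np.degrees(np.arctan2(d[1],d[0]))-A0; rho=np.hypot(*d)
R0=s["tool_rot"];a=np.arctan2(R0[1,0],R0[0,0])
for q in ph:
    r=np.radians(q);M=np.array([[np.cos(r),-np.sin(r)],[np.sin(r),np.cos(r)]]);e=M@d-d
    print(q,"[%.4f, 0, %.4f] roll %.3f"%(e@[np.cos(a),np.sin(a)]/1e3,e@[-np.sin(a),np.cos(a)]/1e3,-r))
E
```

```text
t 7.02 phi 5.26 rho 119.32 z 77.07 angphi 5.91 F [-3.24  3.1  -3.9 ] w mm 7.87
t 7.07 phi 5.28 rho 119.32 z 77.14 angphi 5.91 F [-4.47  3.09 -3.5 ] w mm 7.77
0.4 [0.0000, 0, 0.0008] roll -0.007
1.0 [0.0000, 0, 0.0021] roll -0.017
1.8 [-0.0000, 0, 0.0037] roll -0.031
2.8 [-0.0001, 0, 0.0058] roll -0.049
4.0 [-0.0002, 0, 0.0083] roll -0.070
5.4 [-0.0004, 0, 0.0112] roll -0.094
7.0 [-0.0007, 0, 0.0145] roll -0.122
8.6 [-0.0011, 0, 0.0179] roll -0.150
10.2 [-0.0017, 0, 0.0211] roll -0.178
11.8 [-0.0023, 0, 0.0244] roll -0.206
13.4 [-0.0029, 0, 0.0277] roll -0.234
15.0 [-0.0037, 0, 0.0309] roll -0.262
16.6 [-0.0046, 0, 0.0341] roll -0.290
18.2 [-0.0056, 0, 0.0373] roll -0.318
19.8 [-0.0066, 0, 0.0405] roll -0.346
21.4 [-0.0077, 0, 0.0436] roll -0.374
22.8 [-0.0088, 0, 0.0463] roll -0.398
23.8 [-0.0096, 0, 0.0483] roll -0.415
24.4 [-0.0101, 0, 0.0494] roll -0.426
24.7 [-0.0104, 0, 0.0500] roll -0.431
```

View pics/side3.png

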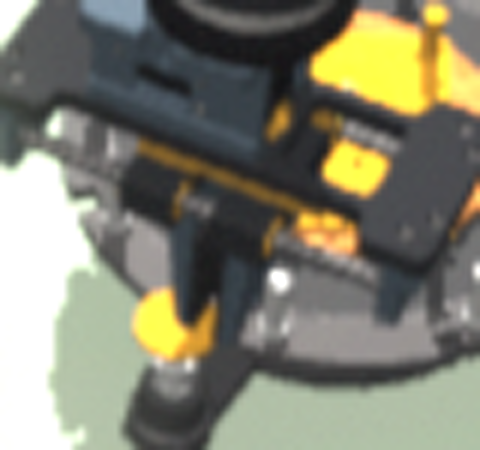

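Request:
play_rows:
  plan:
    - {"offset": [0, 0, 0.0008], "roll": -0.007, "gripper": 0.912}
    - {"offset": [0, 0, 0.0021], "roll": -0.017, "gripper": 0.912}
    - {"offset": [0, 0, 0.0037], "roll": -0.031, "gripper": 0.912}
    - {"offset": [-0.0001, 0, 0.0058], "roll": -0.049, "gripper": 0.912}
    - {"offset": [-0.0002, 0, 0.0083], "roll": -0.07, "gripper": 0.912}
    - {"offset": [-0.0004, 0, 0.0112], "roll": -0.094, "gripper": 0.912}
    - {"offset": [-0.0007, 0, 0.0145], "roll": -0.122, "gripper": 0.912}
    - {"offset": [-0.0011, 0, 0.0179], "roll": -0.15, "gripper": 0.912}
    - {"offset": [-0.0017, 0, 0.0211], "roll": -0.178, "gripper": 0.912}
    - {"offset": [-0.0023, 0, 0.0244], "roll": -0.206, "gripper": 0.912}
    - {"offset": [-0.0029, 0, 0.0277], "roll": -0.234, "gripper": 0.912}
    - {"offset": [-0.0037, 0, 0.0309], "roll": -0.262, "gripper": 0.912}
    - {"offset": [-0.0046, 0, 0.0341], "roll": -0.29, "gripper": 0.912}
    - {"offset": [-0.0056, 0, 0.0373], "roll": -0.318, "gripper": 0.912}
    - {"offset": [-0.0066, 0, 0.0405], "roll": -0.346, "gripper": 0.912}
    - {"offset": [-0.0077, 0, 0.0436], "roll": -0.374, "gripper": 0.912}
    - {"offset": [-0.0088, 0, 0.0463], "roll": -0.398, "gripper": 0.912}
    - {"offset": [-0.0096, 0, 0.0483], "roll": -0.415, "gripper": 0.912}
    - {"offset": [-0.0101, 0, 0.0494], "roll": -0.426, "gripper": 0.912}
    - {"offset": [-0.0104, 0, 0.05], "roll": -0.431, "gripper": 0.912}

```text
time_s: 8.73
position: [573.0, -180.9, 77.0]
tool_rot: [[-0.237, -0.004, 0.971], [-0.971, 0.002, -0.237], [-0.001, -1.0, -0.004]]
ft_force: [-5.2, 3.7, -2.0]
gripper_width: 0.082
```

```bash
python3 - <<'E'
from h import *
at()
s=bot.get_state();p,d=bot.camera("wrist");np.savez("w4.npz",pos=s["position"],R=s["tool_rot"],d=d);cv2.imwrite("pics/w4.png",cv2.convertScaleAbs(p,alpha=2,beta=20))
p,d=bot.camera("side");x,y,w,h=305,205,130,110
c=cv2.convertScaleAbs(p[y:y+h,x:x+w],alpha=1.6,beta=15);cv2.imwrite("pics/side4.png",cv2.resize(c,None,fx=5,fy=5,interpolation=cv2.INTER_CUBIC))
E
```

```text
t 8.73 phi 30.02 rho 119.27 z 77.04 angphi 30.63 F [-5.17  3.72 -1.96] w mm 7.48
```

View pics/w4.png

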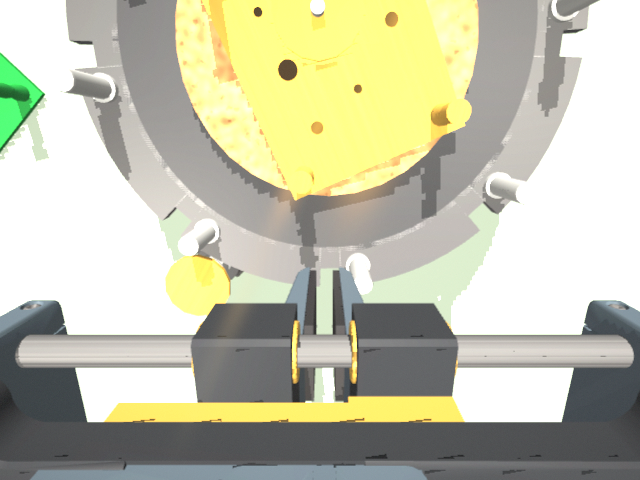

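View pics/side4.png

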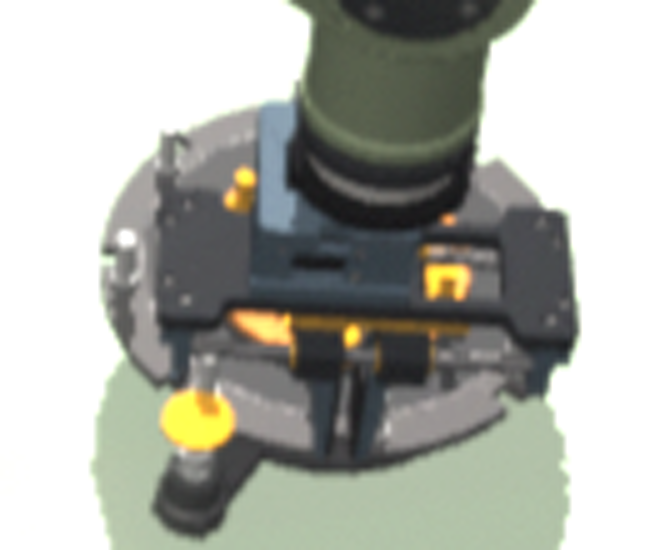

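```bash
python3 - <<'E'
from h import *
f=np.load("w4.npz");tab([(520,191),(188,247),(66,82)],f["pos"],f["R"])
s=bot.get_state();a=np.arctan2(s["tool_rot"][1,0],s["tool_rot"][0,0]);d=s["position"][:2]-C
for q in [.4,1,1.7,2.5,3.4,4.4,5.4,6.4,7.3,8,8.6,9.1,9.6,10.1,10.6,11.1,11.6,12.1,12.6,13.1,13.6,14.1,14.6,15.1]:
    r=np.radians(q);M=np.array([[np.cos(r),-np.sin(r)],[np.sin(r),np.cos(r)]]);e=M@d-d
    print(q,"[%.4f, 0, %.4f] roll %.3f"%(e@[np.cos(a),np.sin(a)]/1e3,e@[-np.sin(a),np.cos(a)]/1e3,-r))
E
```

```text
(520, 191) r 104.5 ang -50.1 turn mod45 deg 31.3 0.5463
(188, 247) r 108.0 ang -139.55 turn mod45 deg 31.85 0.5559
(66, 82) r 106.5 ang 176.11 turn mod45 deg 32.51 0.5674
0.4 [0.0000, 0, 0.0008] roll -0.007
1 [0.0000, 0, 0.0021] roll -0.017
1.7 [-0.0000, 0, 0.0035] roll -0.030
2.5 [-0.0001, 0, 0.0052] roll -0.044
3.4 [-0.0001, 0, 0.0071] roll -0.059
4.4 [-0.0003, 0, 0.0092] roll -0.077
5.4 [-0.0004, 0, 0.0112] roll -0.094
6.4 [-0.0006, 0, 0.0133] roll -0.112
7.3 [-0.0008, 0, 0.0152] roll -0.127
8 [-0.0010, 0, 0.0166] roll -0.140
8.6 [-0.0012, 0, 0.0178] roll -0.150
9.1 [-0.0013, 0, 0.0189] roll -0.159
9.6 [-0.0015, 0, 0.0199] roll -0.168
10.1 [-0.0016, 0, 0.0209] roll -0.176
10.6 [-0.0018, 0, 0.0220] roll -0.185
11.1 [-0.0020, 0, 0.0230] roll -0.194
11.6 [-0.0022, 0, 0.0240] roll -0.202
12.1 [-0.0024, 0, 0.0250] roll -0.211
12.6 [-0.0026, 0, 0.0260] roll -0.220
13.1 [-0.0028, 0, 0.0271] roll -0.229
13.6 [-0.0031, 0, 0.0281] roll -0.237
14.1 [-0.0033, 0, 0.0291] roll -0.246
14.6 [-0.0036, 0, 0.0301] roll -0.255
15.1 [-0.0038, 0, 0.0311] roll -0.264
```

Request:
play_rows:
  plan:
    - {"offset": [0, 0, 0.0008], "roll": -0.007, "gripper": 0.912}
    - {"offset": [0, 0, 0.0021], "roll": -0.017, "gripper": 0.912}
    - {"offset": [0, 0, 0.0035], "roll": -0.03, "gripper": 0.912}
    - {"offset": [-0.0001, 0, 0.0052], "roll": -0.044, "gripper": 0.912}
    - {"offset": [-0.0001, 0, 0.0071], "roll": -0.059, "gripper": 0.912}
    - {"offset": [-0.0003, 0, 0.0092], "roll": -0.077, "gripper": 0.912}
    - {"offset": [-0.0004, 0, 0.0112], "roll": -0.094, "gripper": 0.912}
    - {"offset": [-0.0006, 0, 0.0133], "roll": -0.112, "gripper": 0.912}
    - {"offset": [-0.0008, 0, 0.0152], "roll": -0.127, "gripper": 0.912}
    - {"offset": [-0.001, 0, 0.0166], "roll": -0.14, "gripper": 0.912}
    - {"offset": [-0.0012, 0, 0.0178], "roll": -0.15, "gripper": 0.912}
    - {"offset": [-0.0013, 0, 0.0189], "roll": -0.159, "gripper": 0.912}
    - {"offset": [-0.0015, 0, 0.0199], "roll": -0.168, "gripper": 0.912}
    - {"offset": [-0.0016, 0, 0.0209], "roll": -0.176, "gripper": 0.912}
    - {"offset": [-0.0018, 0, 0.022], "roll": -0.185, "gripper": 0.912}
    - {"offset": [-0.0019, 0, 0.0226], "roll": -0.191, "gripper": 0.912}

```text
time_s: 10.17
position: [595.0, -184.4, 77.0]
tool_rot: [[-0.048, -0.004, 0.999], [-0.999, 0.002, -0.048], [-0.001, -1.0, -0.004]]
ft_force: [-6.0, 4.0, -1.5]
gripper_width: 0.087
```

```bash
python3 - <<'E'
from h import *
at()
s=bot.get_state();p,d=bot.camera("wrist");np.savez("w5.npz",pos=s["position"],R=s["tool_rot"],d=d);cv2.imwrite("pics/w5.png",cv2.convertScaleAbs(p,alpha=2,beta=20))
E
```

```text
t 10.17 phi 40.76 rho 119.33 z 77.03 angphi 41.58 F [-6.04  4.   -1.53] w mm 7.94
```

View pics/w5.png

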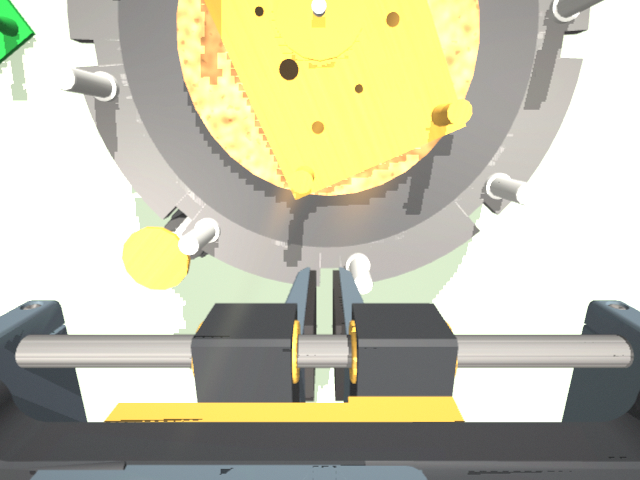

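Request:
play_rows:
  plan:
    - {"offset": [0, 0, 0.0004], "roll": -0.003, "gripper": 0.912}
    - {"offset": [0, 0, 0.0009], "roll": -0.007, "gripper": 0.912}
    - {"offset": [0, 0, 0.0014], "roll": -0.011, "gripper": 0.912}
    - {"offset": [0, 0, 0.0019], "roll": -0.016, "gripper": 0.912}
    - {"offset": [0, 0, 0.0024], "roll": -0.02, "gripper": 0.912}
    - {"offset": [0, 0, 0.0029], "roll": -0.024, "gripper": 0.912}
    - {"offset": [0, 0, 0.0033], "roll": -0.028, "gripper": 0.912}
    - {"offset": [0, 0, 0.0037], "roll": -0.031, "gripper": 0.912}
    - {"offset": [0, 0, 0.004], "roll": -0.034, "gripper": 0.912}
    - {"offset": [0, 0, 0.004], "roll": -0.034, "gripper": 0.912}

```text
time_s: 11.05
position: [602.0, -186.0, 78.4]
tool_rot: [[-0.015, 0.003, 1.0], [-1.0, -0.001, -0.015], [0.001, -1.0, 0.003]]
ft_force: [-0.6, 0.2, 0.8]
gripper_width: 0.088
```

```bash
python3 - <<'E'
from h import *
at()
s=bot.get_state();p,d=bot.camera("wrist");np.savez("w6.npz",pos=s["position"],R=s["tool_rot"],d=d);cv2.imwrite("pics/w6.png",cv2.resize(cv2.convertScaleAbs(p[160:310,60:260],alpha=2,beta=20),None,fx=4,fy=4,interpolation=cv2.INTER_CUBIC))
E
```

```text
t 11.05 phi 44.13 rho 120.66 z 78.45 angphi 43.49 F [-0.61  0.22  0.85] w mm 8.03
```

View pics/w6.png

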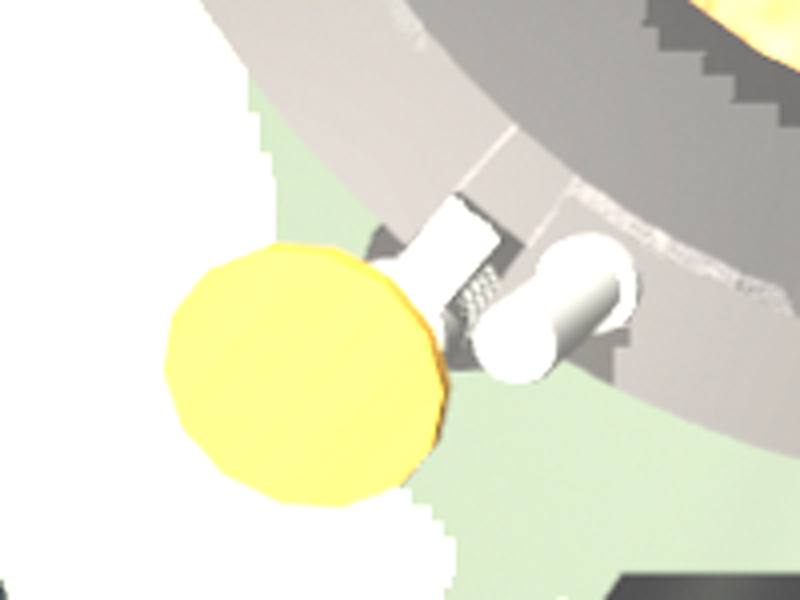

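```bash
python3 - <<'E'
from h import *
at()
s=bot.get_state();p,d=bot.camera("wrist");np.savez("w7.npz",pos=s["position"],R=s["tool_rot"],d=d);cv2.imwrite("pics/w7.png",cv2.convertScaleAbs(p,alpha=2,beta=20))
for n,(x,y,w,h) in {"side":(305,205,130,110),"scene":(180,175,160,150)}.items():
  p,d=bot.camera(n)
  c=cv2.convertScaleAbs(p[y:y+h,x:x+w],alpha=1.6,beta=15);cv2.imwrite(f"pics/{n}7.png",cv2.resize(c,None,fx=4,fy=4,interpolation=cv2.INTER_CUBIC))
at()
E
```

```text
t 11.1 phi 44.1 rho 120.63 z 78.47 angphi 43.48 F [-0.29 -0.47 -0.86] w mm 8.01
t 11.25 phi 43.92 rho 120.33 z 78.4 angphi 43.48 F [ 0.45  0.33 -0.48] w mm 8.03
```

View pics/w7.png

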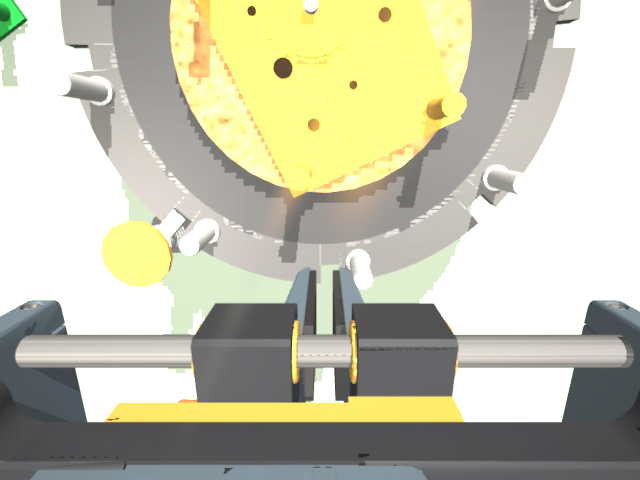

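View pics/side7.png

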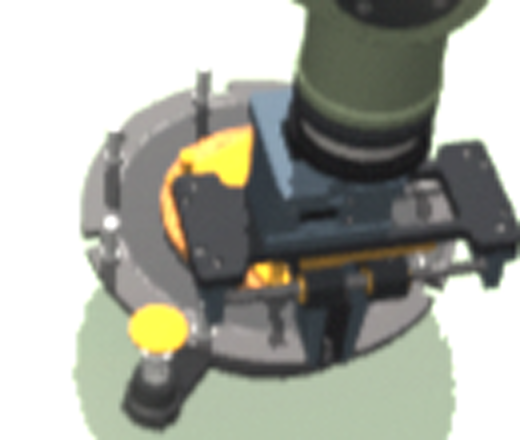

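View pics/scene7.png

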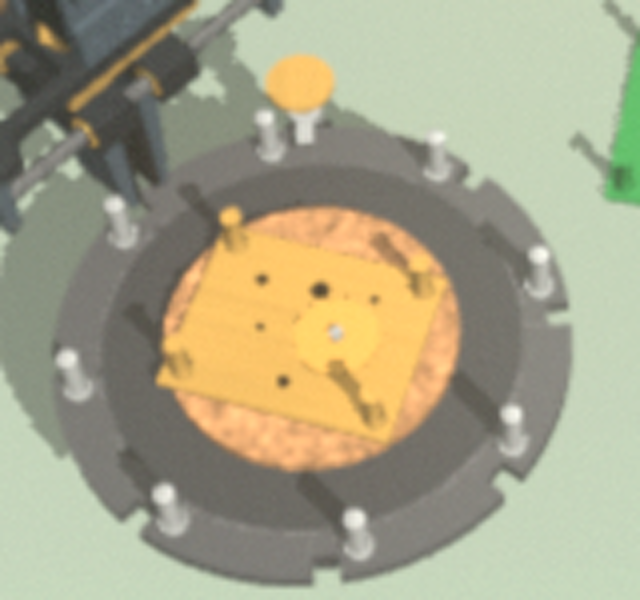

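```bash
cat > m.py <<'E'
from h import *
def cent(p,box):
    x,y,w,h=box
    m=cv2.inRange(cv2.cvtColor(p,cv2.COLOR_BGR2HSV),(14,110,100),(26,255,255))[y:y+h,x:x+w]
    k,l,st,c=cv2.connectedComponentsWithStats(m);i=1+np.argmax(st[1:,4]);return (c[i]+[x,y]).round(2),st[i,4]
a,n1=cent(bot.camera("scene")[0],(240,182,30,24));b,n2=cent(bot.camera("side")[0],(330,275,25,24))
print("head",a,n1,b,n2,tri(a,b),"start 254.61 195.36 / 344.09 286.61");at()
E
python3 m.py; python3 - <<'E'
from h import *
f=np.load("w7.npz");tab([(521,184),(190,246),(63,87),(363,279)],f["pos"],f["R"])
for z in (80,73): print(z,proj("scene",(509.2,-160.8,z)),proj("side",(509.2,-160.8,z)))
for u,v in [(265,120),(437,140),(540,256),(512,413),(354,518),(163,494),(67,360),(115,206)]:
    X=ray("scene",(u/4+180,v/4+175),90)[:2]-[602.75,-63.6];print(np.hypot(*X).round(1),((np.degrees(np.arctan2(X[1],X[0]))+126.46+20)%45-20).round(2))
E
```

```text
head [254.56 195.42] 185 [344.12 286.68] 148 [ 509.10403455 -160.83960305   79.03344902] start 254.61 195.36 / 344.09 286.61
t 11.35 phi 43.75 rho 120.17 z 78.25 angphi 43.48 F [ 0.68  0.07 -0.64] w mm 8.12
(521, 184) r 106.4 ang -35.53 turn mod45 deg 0.87 0.0151
(190, 246) r 107.3 ang -125.03 turn mod45 deg 1.37 0.024
(63, 87) r 106.6 ang -169.33 turn mod45 deg 2.07 0.0361
(363, 279) r 107.0 ang -80.26 turn mod45 deg 1.14 0.0199
80 [254.77297336 195.03727759] [344.42004701 286.49129298]
73 [255.14579515 197.17059433] [344.28808901 288.29880051]
106.5 1.3
107.0 0.42
108.1 1.04
107.4 1.63
107.1 1.18
107.9 0.93
108.1 1.49
107.3 1.48
```

Head centroid matches its start position in both views, so the plunger is fully up. The table is about 45–46° on, at the forward end of its play. I back off the peg and lift away.

Request:
play_rows:
  plan:
    - {"offset": [0, 0, -0.001], "roll": 0, "gripper": 0.912}
    - {"offset": [0, 0, -0.004], "roll": 0, "gripper": 0.912}
    - {"offset": [0, 0, -0.008], "roll": 0, "gripper": 0.912}
    - {"offset": [0, -0.002, -0.01], "roll": 0, "gripper": 0.912}
    - {"offset": [0, -0.008, -0.01], "roll": 0, "gripper": 0.912}
    - {"offset": [0, -0.018, -0.01], "roll": 0, "gripper": 0.912}
    - {"offset": [0, -0.033, -0.01], "roll": 0, "gripper": 0.912}
    - {"offset": [0, -0.05, -0.01], "roll": 0, "gripper": 0.912}
    - {"offset": [0, -0.067, -0.01], "roll": 0, "gripper": 0.912}
    - {"offset": [0, -0.082, -0.01], "roll": 0, "gripper": 0.912}
    - {"offset": [0, -0.092, -0.01], "roll": 0, "gripper": 0.912}
    - {"offset": [0, -0.098, -0.01], "roll": 0, "gripper": 0.912}
    - {"offset": [0, -0.1, -0.01], "roll": 0, "gripper": 0.912}
    - {"offset": [0, -0.1, -0.01], "roll": 0, "gripper": 0.912}
    - {"offset": [0, -0.1, -0.01], "roll": 0, "gripper": 0.912}

```text
time_s: 12.6
position: [590.3, -184.9, 177.2]
tool_rot: [[-0.015, -0.001, 1.0], [-1.0, 0.001, -0.015], [-0.001, -1.0, -0.001]]
ft_force: [0.0, -0.1, -0.3]
gripper_width: 0.087
```

```bash
python3 m.py; python3 - <<'E'
from h import *
for n in ("scene","side"):
    p,d=bot.camera(n);cv2.imwrite(f"pics/{n}9.png",p)
    if n=="scene": cv2.imwrite("pics/s9c.png",cv2.resize(cv2.convertScaleAbs(p[175:325,180:340],alpha=1.6,beta=15),None,fx=4,fy=4,interpolation=cv2.INTER_CUBIC))
    o=cv2.imread(f"pics/{n}0.png");print(n,cv2.absdiff(o,p).max(2).mean())
E
```

```text
head [254.59 195.34] 183 [344.1  286.64] 149 [ 509.02819907 -160.83356892   79.20772202] start 254.61 195.36 / 344.09 286.61
t 12.7 phi 38.48 rho 120.21 z 176.91 angphi 43.49 F [ 0.67 -0.36  0.32] w mm 8.03
scene 12.521985677083334
side 34.760625
```

View pics/s9c.png

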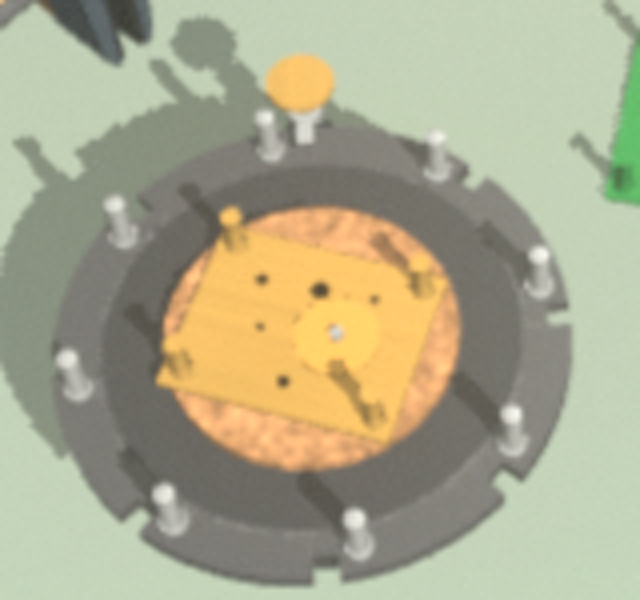

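View pics/scene9.png

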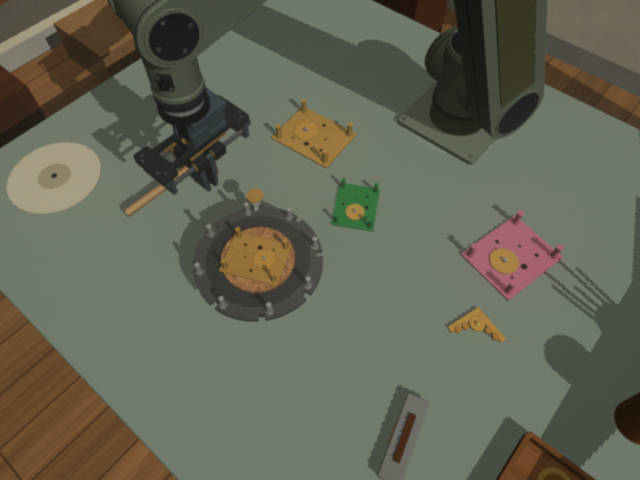

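```bash
python3 - <<'E'
from h import *
c0=np.array([602.75,-63.6])
S=[(550,470),(335,575),(215,345),(398,433),(435,382),(349,370),(311,437)]   # corners, dial dot, big hole, hole, hole
E=[(445,283),(387,440),(158,382)]
s=np.array([ray("scene",(u/5+180,v/5+175),69)[:2] for u,v in [(398,433),(435,382),(349,370),(311,437),(400,327),(471,434)]])-c0
e=np.array([ray("scene",(u/4+180,v/4+175),69)[:2] for u,v in [(336,332),(320,290),(260,327),(283,381),(262,279),(375,300)]])-c0
print(s.round(1).tolist(),e.round(1).tolist())
# match: dot,bighole then others
for i in range(2): print(np.hypot(*s[i]),np.hypot(*e[i]),(np.degrees(np.arctan2(e[i][1],e[i][0])-np.arctan2(s[i][1],s[i][0])))%360)
for th in (45,46):
    r=np.radians(th);M=np.array([[np.cos(r),-np.sin(r)],[np.sin(r),np.cos(r)]]);q=s@M.T
    print(th,[(np.hypot(*(e-k).T).min().round(1)) for k in q])
o=cv2.imread("pics/side0.png");p=cv2.imread("pics/side9.png")
b=cv2.imread("pics/scene0.png");a=cv2.imread("pics/scene9.png")
for nm,(x,y,w,h) in dict(spandrel=(440,300,70,50),case=(375,385,60,95)).items(): print(nm,cv2.absdiff(a,b)[y:y+h,x:x+w].max(2).mean())
cv2.imwrite("pics/cmp.png",np.hstack([o[330:410,330:460],p[330:410,330:460]]).repeat(3,0).repeat(3,1))
E
```

```text
[[4.3, 8.5], [-20.1, 3.9], [-3.3, -24.0], [26.0, -14.6], [-29.0, -22.5], [-12.6, 29.1]] [[-6.4, 9.4], [-17.8, -11.8], [14.3, -19.1], [27.6, 8.7], [-4.7, -36.5], [-30.4, 11.4]]
9.49847408606444 11.318693942612331 61.19244904241545
20.488166832083817 21.36702076961242 44.46781449193793
45 [np.float64(3.4), np.float64(0.9), np.float64(0.4), np.float64(1.3), np.float64(0.1), np.float64(0.9)]
46 [np.float64(3.3), np.float64(1.0), np.float64(0.7), np.float64(1.0), np.float64(0.7), np.float64(0.7)]
spandrel 7.718
case 6.564912280701755
```

View pics/cmp.png

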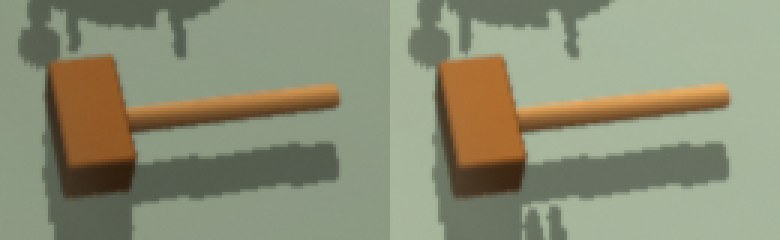

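```bash
python3 -c "
from bench import bot
print(bot.sign_off(), bot.get_state()['time_s'])"
```

```text
the job is handed in; nothing more can be done
the job is handed in; nothing more can be done
```

The turntable is on its next stop with the plunger locked, and the job was handed in at about 13 s.

I pressed the plunger down about 10 mm and pushed the peg past 0.13 rad with it held down. Then I lifted off the plunger and kept pushing until it sprang up into the next notch.

**Last checks**
- **Plunger:** the head is at its start pixels in both fixed views (within 0.1 px), so it is fully up. The tongue stands in the new notch.
- **Table angle:** the table reads about 45–46° on. That puts it at or slightly past the forward end of its 0.02 rad play; my readings scatter by about half a degree.
- **Peg force:** I expected the force on the peg to rise when the table locked. It dropped to nothing instead, because the arm was slightly soft and sprang forward as the table popped into the notch. I did not push again to test the lock.
- **Movement plate:** its holes lie within about 1 mm of a pure 45° turn. The centre pin differed by 3 mm, which I put down to the pin standing above the height I assumed.
- **Other things:** the mallet looks unmoved in the side-view crops. The tin case and spandrel sit at the same pixels as at the start.
- **Robot:** it was clear of everything at hand-in, about 100 mm above where it had been pushing.

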